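Start the clamp nut on a sieve shaker

ROBOT

A 6-joint arm with a two-finger parallel gripper is mounted at the origin on the work surface. World frame = base frame: x ahead of the robot, y to its left, z up, the work surface at z = 0. Lengths are in mm, angles in rad, forces in N, time in s.
With the tool pointing down it reaches from about 275 to 775 mm from the base axis. Payload 14.6 kg.
Tool frame: the origin (TCP) lies midway between the tips of the shut fingers; the grasp point (between the pads) lies 19 mm behind it; z points along the fingers, y is the direction in which the jaws open and shut (so a half turn about z gives the same grasp; the last joint's range is limited). The gripper opens to 85 mm and grips with 20 to 120 N. Pads are 22 mm wide; open, the fingers measure 114 mm over their backs; the gripper's body (76 mm by 85 mm) begins 54 mm behind the grasp point. The pads swing forward as they close: fully open they stand 13 mm farther back than shut.
Start: joints at [-1.473, 0.263, -0.048, 1.259, 0, 1.415], TCP at [131.304, -508.318, 231.278] pointing down, gripper open.
Joint ranges: [-2.65, 2.65], [-0.89, 1.7], [-1.18, 1.37], [-2.13, 2.11], [-1.35, 1.29], [-3.14, 3.14]. Speed limits (rad/s): [1.89, 1.89, 2.57, 2.79, 3.14, 3.14].

INTERFACE

Orientations are given as [roll, pitch, yaw] about the fixed x, y, z axes, in that order (R = Rz(yaw) Ry(pitch) Rx(roll)).
In Python, from rig import env gives the robot as it stands.
- The arm moves only by the tool jog_arm, never from a script. Its argument "rows" is a list that holds one entry, the list of rows, each a list of 7 numbers: the shift along the tool's x, y, z in mm, then the turn, a rotation vector about the tool's x, y, z in degrees, then the closure in counts, from 0 (fully open) to 255 (shut). A call has 1 to 12 rows; each row is the pose to reach, as a shift and turn from the pose commanded when the call began, along the tool's axes at that moment; what a row does not reach only later rows make up. A row lasts 1/12 s, in which the tool goes at most 41.7 mm and 7.16 degrees, less where a joint would pass 70% of its speed; a pose out of reach is approached as far as the arm can. A call with a gripper value outside its range is refused whole. The fingers move at their own pace and stop on an object; the grip force is fixed at half the most. Time passes only in rows, so rows that repeat a pose let the fingers close. It gives the time, the measured TCP pose, the force and the opening at its end, in the units of the state.
- env.get_obs(): the state, without advancing time (a new reading comes with each control period).
- env.read_camera(name): name is "scene" or "top" or "wrist"; returns a dict with "img" (420x560x3 uint8, blue, green, red), "fx", "fy", "cx", "cy" (pixels), "world_from_camera" (4x4, takes a point from camera to world coordinates). Camera axes: x right, y up, looking along -z (the intrinsics and any distortion apply to the point x, -y, -z); pixel columns grow to the right and rows downward; lengths in mm; the calibration is good to about 2 mm. A picture is of the moment at which its call begins. There is no depth.
- env.hand_in(): hands the job in, once; it reports no verdict.
Trained networks look in a picture, given as the dict that the camera call returned (one of the last four; its "shot" number tells which), for a name from the list of things; names that differ only in an ending like _2 or _b are one class to them, and where a whole thing is asked for, a point or a joint stands for the part that bears it (a point fixed in the world has none). Each returns a list of dicts, best first, with "conf" (0 to 1); they miss things now and then, are a little off and sometimes report something else, mostly with a low value. They report only what shows in the picture. A call takes as long as a camera call. They do not tell look-alikes from the thing itself.
- env.spot_in(picture, query): "rect" ([left, top, width, height] in pixels, round what is visible of it).
- env.spot_point(picture, query): "uv" ([column, row] in pixels: a listed point, or the origin of a listed thing).
The state is a dict: "time_s": time; "joint_pos": joint angles; "qvel": joint speeds; "joint_efforts": joint torques, N m; "ee_pos": TCP position; "orientation": TCP orientation; "force": force on the tool from outside, world axes, zero at the start; "torque": the same for the moment, N m; "width": finger opening in mm.
Only numpy, scipy, OpenCV 4.12 (cv2) and the standard library are available. Lean on these libraries where they do the work, as an engineer would, in place of code of your own. Each camera call takes 0.05 s, during which the arm holds its last target.

TASK

The sieve stack on the shaker is clamped on one side only: take the loose steel flange nut from the bench, set it squarely on the bare stud with its flange down, and back it off (anticlockwise seen from above) until you feel the thread drop in. Then run it down clockwise until its flange sits flat on the blue clamp bar, nip it up finger-tight, and let go of it. Never force the nut on the thread, and leave the other things on the bench where they are.

Things in the scene. Friction and masses are not known exactly. Their poses are not given: they have to be found in the camera images.
- nut: the loose steel flange nut, 0.17 kg, standing flange down on the bench, left or right of the shaker. Hexagon 38 mm across flats from 4 to 30 mm above its underside, over a round flange 46 mm in diameter, 4 mm thick. Origin: centre of its underside, z up its axis; x points square to one flat (flats every 60 deg)
- nut_thread (a point): on the nut's axis, 3 mm above its underside, at the lowest end of its inner thread. Bore 26 mm, hole inside the thread 18.4 mm. Right-hand thread with three starts: 15 mm lead (2.39 mm per rad), 5 mm from one thread to the next
- seat (a point): on the bare stud's axis, at the top face of the blue clamp bar, 190 mm above the bench: where the nut's underside must come to rest. z up. Dropped in, the nut's underside is 4 mm above this point; it then screws down about 1.7 rad onto the bar and, having 0.8 mm of axial play in the thread, turns about 0.3 rad more before it tightens
- thread_top (a point): on the fixed stud's axis, 12 mm above the bar, at the top end of its thread (24 mm in diameter, three blunt ends). Which way the ends face differs every time and is not given: the nut set down on the stud rests with its underside 3 to 8 mm below this point. Backed off, it climbs to 3 mm below it, then drops 5 mm; this recurs every third of a turn
- stud_tip (a point): top of the fixed steel stud, on its axis, 19 mm above the bar. The stud's end, from the thread up, is a plain pilot 16 mm in diameter that tapers over its last 4 mm to 10 mm here
- shaker: the fixed sieve shaker: white box 250 mm (x) by 290 mm (y), 70 mm tall, front panel at -x, with a stack of 150 mm sieves held by a blue bar (52 mm by 270 mm, along y, 12 mm thick, top 190 mm above the bench) over two rods. Origin: centre of its underside. On the rod 105 mm to -y sits a nut that is already tight (top 220 mm above the bench); the rod 105 mm to +y has the bare stud
- tin: green closed sample tin, 62 mm in diameter, 70 mm tall, on the other side of the shaker from the nut; origin under its centre; leave it alone
- spare_sieve: spare brass sieve, 155 mm in diameter, 44 mm tall; origin under its centre; leave it alone
- brush: sieve brush with a wooden handle lying on the bench along its x axis, 200 mm long, 42 mm wide; leave it alone
- weight: brass weight with a knob, 32 mm in diameter, 45 mm tall; origin under its centre; leave it alone
- dish: steel sample dish, 94 mm in diameter, 18 mm tall; origin under its centre; leave it alone
There are look-alikes about, which are no part of the job. What is shaped like the nut but pink is not meant.

How it is judged (in metres and radians):
On the way, in this order (a step that is already met when the one before it is completed fails the run):
1. the nut stands square on the stud's thread and has been backed off to the top of the thread's end (z of nut in the frame of seat between 0.0079 and 0.0105 m and horizontal distance between nut and seat below 0.003 m and angle between nut's own z axis and vertical below 0.1 rad and contact force between nut and stud above 0.2 N), for 0.1 s.
2. the thread has dropped in: the nut stands some 5 mm lower, still square (z of nut in the frame of seat between 0.002 and 0.0055 m and horizontal distance between nut and seat below 0.003 m and angle between nut's own z axis and vertical below 0.1 rad), for 0.1 s.
3. the nut is run down onto the bar and nipped up: its flange presses on the bar (z of nut in the frame of seat below 0.0015 m and horizontal distance between nut and seat below 0.003 m and contact force between nut and shaker above 6 N and contact force between nut and stud above 5 N), for 0.1 s.
At the end, for the whole second after the job is handed in: the nut is screwed onto the stud, upright (within 3 deg) and centred on it (within 3 mm), its flange resting on the clamp bar (underside within 1.5 mm of it), at rest and let go of (z of nut in the frame of seat between -0.0015 and 0.0015 m and horizontal distance between nut and seat below 0.003 m and angle between nut's own z axis and vertical below 0.05 rad and linear speed of nut below 0.01 m/s and contact force between nut and the fingers below 0.1 N); the robot touches nothing.
It fails at once if the nut is forced onto the stud's thread (over 50 N while it is not yet down on the bar) (contact force between nut and stud above 50 N and z of nut in the frame of seat above 0.0015 m).
It fails at once if the nut is tightened far beyond finger-tight (over 120 N on the bar) (contact force between nut and shaker above 120 N).
It fails at once if another thing on the bench is shifted by more than 20 mm (distance of any of tin, spare_sieve, brush, weight, dish from where it was at the start of the episode above 0.02 m).
It also fails if it takes over 72 s, if anything falls off the work surface, if the arm or the gripper's body presses on something with over 40 N, if the wrist force passes 120 N, or if a joint passes its speed limit or range.

## Working session

There is one attempt and no reset: what is moved stays moved. The work goes in short steps, Python scripts to look and compute and a tool call to move; the robot and the scene stay as the last step left them, time stands still between calls to the robot, and variables do not carry over. Pictures are saved under pics/ and viewed, and the job is handed in when it is done.

Besides the shell and the picture viewer there is one more tool, called after "Request:" as name(argument=value, ...) on one line, values as JSON. jog_arm: Moves the arm, as the interface text tells. Its arguments: {"type":"object","properties":{"rows":{"type":"array"}},"required":["rows"]}

```bash
ls; mkdir -p pics; cat > h.py <<'E'
import numpy as np, cv2
from rig import env
def ray(p,uv):
    T=np.array(p["world_from_camera"]); x=(uv[0]-p["cx"])/p["fx"]; y=(uv[1]-p["cy"])/p["fy"]
    d=T[:3,:3]@np.array([x,-y,-1.0]); return T[:3,3],d
def at_z(p,uv,z):
    o,d=ray(p,uv); return o+d*(z-o[2])/d[2]
def proj(p,X):
    T=np.array(p["world_from_camera"]); c=T[:3,:3].T@(np.array(X)-T[:3,3])
    return p["cx"]+p["fx"]*c[0]/-c[2], p["cy"]+p["fy"]*c[1]/c[2]
E
python3 - <<'E'
from h import *
o=env.get_obs(); print(o)
for n in ["scene","top","wrist"]:
    p=env.read_camera(n); cv2.imwrite(f"pics/a_{n}.png",p["img"]); print(n,[k for k in p], p["fx"],np.round(p["world_from_camera"],3).tolist())
    for q in ["nut","shaker","tin"]:
        print(q,[(np.round(r["rect"]).tolist(),round(r["conf"],2)) for r in env.spot_in(p,q)])
    for q in ["nut","seat","stud_tip","thread_top","shaker","tin"]:
        print(q,[(np.round(r["uv"],1).tolist(),round(r["conf"],2)) for r in env.spot_point(p,q)])
E
```

```text
pics
{'time_s': 0.0, 'joint_pos': array([-1.47331123e+00,  2.63528154e-01, -4.89304561e-02,  1.25938978e+00,
       -1.31725701e-05,  1.41551027e+00]), 'qvel': array([-0.00106782,  0.00096714, -0.00022754, -0.0009855 , -0.00138639,
       -0.00033443]), 'joint_efforts': array([-2.48012329e-03, -6.37610650e+01,  3.84566975e+01,  1.36804124e-02,
       -3.01838718e-04, -5.95080380e-06]), 'ee_pos': array([ 131.26816292, -508.04771792,  230.82476081]), 'orientation': array([-3.14055122e+00, -1.49700359e-04,  2.52771081e-01]), 'force': array([ 0.40356231, -1.20024681, -0.02271006]), 'torque': array([-0.00707818, -0.02246571, -0.07907233]), 'width': 85.55008065040974}
scene ['img', 'fx', 'fy', 'cx', 'cy', 'world_from_camera', 'shot'] 426.71573073090894 [[-0.825, -0.356, 0.438, 1010.743], [0.565, -0.527, 0.635, 708.315], [0.004, 0.772, 0.636, 853.913], [0.0, 0.0, 0.0, 1.0]]
nut [([338.0, 274.0, 21.0, 21.0], 0.66), ([404.0, 288.0, 19.0, 22.0], 0.61), ([370.0, 294.0, 21.0, 22.0], 0.6)]
shaker [([189.0, 160.0, 127.0, 134.0], 0.84)]
tin [([243.0, 152.0, 20.0, 29.0], 0.93), ([185.0, 162.0, 130.0
[... 515 characters left out ...]
6.0, 231.0, 14.0, 12.0], 0.51)]
shaker [([399.0, 163.0, 32.0, 50.0], 0.74), ([233.0, 144.0, 93.0, 88.0], 0.69)]
tin [([359.0, 232.0, 22.0, 22.0], 0.75)]
nut [([174.5, 236.5], 0.67), ([203.6, 227.1], 0.58), ([162.1, 261.6], 0.47)]
seat [([246.8, 177.0], 0.75)]
stud_tip [([243.3, 172.8], 0.97)]
thread_top [([245.5, 172.7], 0.87), ([174.1, 239.6], 0.54)]
shaker [([277.1, 188.0], 0.63)]
tin [([367.0, 241.5], 0.8)]
wrist ['img', 'fx', 'fy', 'cx', 'cy', 'world_from_camera', 'shot'] 302.173980284446 [[0.249, 0.919, 0.305, 209.529], [-0.968, 0.236, 0.08, -487.632], [0.002, -0.315, 0.949, 373.861], [0.0, 0.0, 0.0, 1.0]]
nut []
shaker []
tin []
nut []
seat []
stud_tip []
thread_top []
shaker []
tin []
```

View pics/a_scene.png

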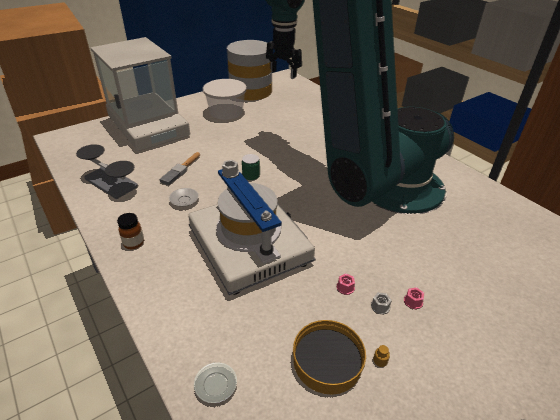

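View pics/a_top.png

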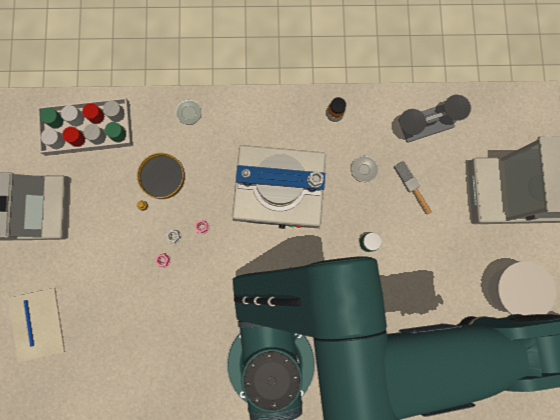

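```bash
python3 - <<'E'
import cv2
a=cv2.imread("pics/a_scene.png")[255:335,320:460]; cv2.imwrite("pics/a_crop.png",cv2.resize(a,None,fx=5,fy=5,interpolation=cv2.INTER_CUBIC))
a=cv2.imread("pics/a_top.png")[140:280,140:340]; cv2.imwrite("pics/a_crop2.png",cv2.resize(a,None,fx=4,fy=4,interpolation=cv2.INTER_CUBIC))
E
```

```text
(no output)
```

View pics/a_crop.png

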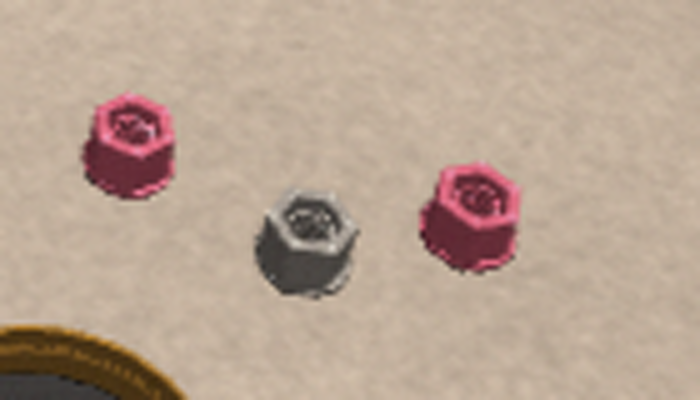

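View pics/a_crop2.png

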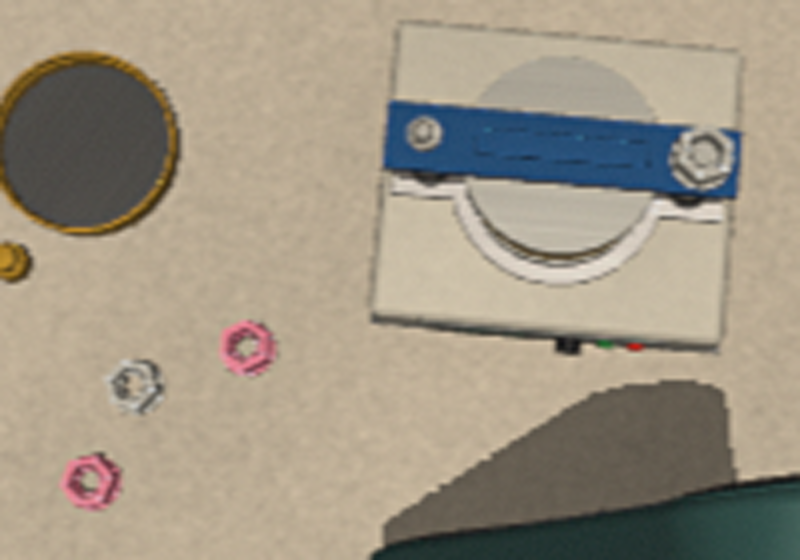

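Candidates: pink (347,284), steel (381,303) and pink (415,298) in the scene picture. The steel one in the middle fits the description, since it is grey and not pink. In the top view it is at (174,237). The bare stud is at (246,173) in the top view, on the blue bar's left (+y) end. The other end carries the tight nut.

```bash
cat >> h.py <<'E'
def tri(obs):
    A=np.zeros((3,3));b=np.zeros(3)
    for p,uv in obs:
        o,d=ray(p,uv);d=d/np.linalg.norm(d);M=np.eye(3)-np.outer(d,d);A+=M;b+=M@o
    return np.linalg.solve(A,b)
E
python3 - <<'E'
from h import *
s=env.read_camera("scene");t=env.read_camera("top")
r=lambda x:np.round(x,1).tolist()
print("nut", r(at_z(s,(382.4,299.4),30)), r(at_z(t,(174,236.5),30)))
print("pinks", r(at_z(s,(320+128/5,255+125/5),30)), r(at_z(t,(140+246/4,140+346/4),30)), r(at_z(s,(320+480/5,255+196/5),30)), r(at_z(t,(140+91/4,140+481/4),30)))
print("stud", r(at_z(s,(265.6,213.6),209)), r(at_z(t,(246,173),209)), r(tri([(s,(265.6,213.6)),(t,(246,173))])))
print("tight nut", r(at_z(t,(140+703/4,140+152/4),220)))
for q in ["weight","spare_sieve"]:
    print(q,[(r(x["uv"]),round(x["conf"],2),r(at_z(t,x["uv"],0))) for x in env.spot_point(t,q)])
a=s["img"][190:260,220:310]; cv2.imwrite("pics/b.png",cv2.resize(a,None,fx=7,fy=7,interpolation=cv2.INTER_CUBIC))
E
```

```text
nut [419.7, 321.1, 30.0] [416.3, 309.1, 30.0]
pinks [452.1, 225.4, 30.0] [447.8, 218.7, 30.0] [340.2, 355.9, 30.0] [339.1, 345.0, 30.0]
stud [591.8, 73.3, 209.0] [585.6, 62.2, 209.0] [586.7, 63.4, 199.9]
tight nut [564.6, -144.0, 220.0]
weight [([144.0, 204.9], 0.63, [528.4, 417.5, 0.0])]
spare_sieve [([163.0, 178.5], 0.64, [618.8, 354.6, 0.0])]
```

View pics/b.png

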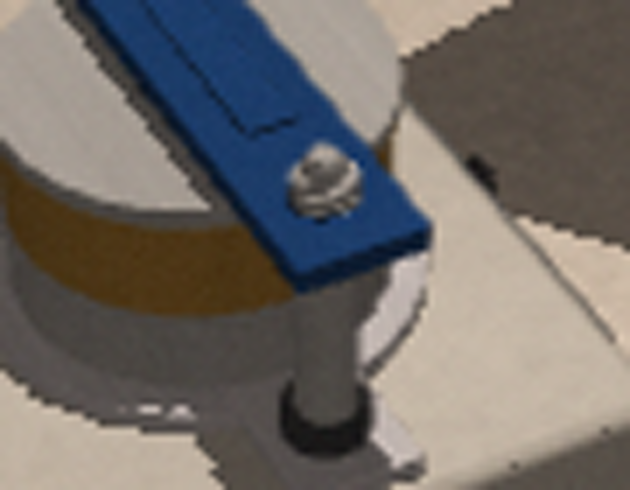

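View pics/a_wrist.png

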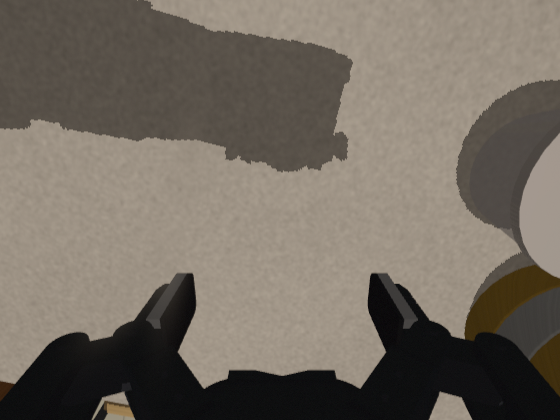

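```bash
cat >> h.py <<'E'
from scipy.spatial.transform import Rotation as Ro
def rel(xyz,yaw,o=None):
    o=o or env.get_obs()
    R=Ro.from_euler('xyz',o["orientation"])
    d=R.inv().apply(np.array(xyz)-o["ee_pos"])
    rv=(R.inv()*Ro.from_euler('xyz',[np.pi,0,yaw])).as_rotvec(degrees=True)
    return np.round(d,1).tolist(),np.round(rv,2).tolist()
E
python3 - <<'E'
from h import *
print(rel((350,-130,240),1.3)); print(rel((418,315,165),2.39))
E
```

```text
([306.4, -311.6, -8.7], [0.0, 0.0, -60.0])
([483.5, -725.5, 66.3], [0.0, 0.0, -122.45])
```

Request:
jog_arm(rows=[[[306,-312,-9,0,0,-60,0],[306,-312,-9,0,0,-60,0],[306,-312,-9,0,0,-60,0],[306,-312,-9,0,0,-60,0],[306,-312,-9,0,0,-60,0],[306,-312,-9,0,0,-60,0],[306,-312,-9,0,0,-60,0],[306,-312,-9,0,0,-60,0],[306,-312,-9,0,0,-60,0],[483,-725,40,0,0,-122,0],[483,-725,40,0,0,-122,0],[483,-725,40,0,0,-122,0]]])

```text
time_s: 2.7
ee_pos: [342.1, -62.8, 227.6]
orientation: [3.141, 0.0, 1.671]
force: [2.5, -1.4, 0.2]
width: 85.5
```

```bash
python3 - <<'E'
from h import *
print(env.get_obs()["joint_pos"]); print(rel((418,315,165),2.39))
E
```

```text
[-4.17322643e-01 -4.23817877e-02 -4.17148070e-01  1.19534315e+00
  6.98560058e-05  1.05299663e+00]
([368.4, 113.3, 62.6], [0.03, 0.03, -41.18])
```

Request:
jog_arm(rows=[[[368,113,63,0,0,-41,0],[368,113,63,0,0,-41,0],[368,113,63,0,0,-41,0],[368,113,63,0,0,-41,0],[368,113,63,0,0,-41,0],[368,113,63,0,0,-41,0],[368,113,63,0,0,-41,0],[368,113,63,0,0,-41,0],[368,113,63,0,0,-41,0],[368,113,63,0,0,-41,0],[368,113,63,0,0,-41,0],[368,113,63,0,0,-41,0]]])

```text
time_s: 3.7
ee_pos: [419.8, 312.9, 164.0]
orientation: [-3.141, -0.0, 2.383]
force: [-0.2, 0.0, 0.1]
width: 85.7
```

```bash
python3 - <<'E'
from h import *
o=env.get_obs();print(o["ee_pos"],o["orientation"],o["joint_pos"])
p=env.read_camera("wrist");cv2.imwrite("pics/c.png",p["img"])
r=lambda x:np.round(x,1).tolist()
for q in ["nut","nut_thread"]:
  print([(r(x["uv"]),round(x["conf"],2),r(at_z(p,x["uv"],0 if q=="nut" else 3))) for x in env.spot_point(p,q)])
print([(r(x["rect"]),round(x["conf"],2)) for x in env.spot_in(p,"nut")])
E
```

```text
[419.75793427 312.90120174 164.00949738] [-3.14052984e+00 -2.54632372e-04  2.38270749e+00] [ 4.84902978e-01  2.91428083e-01 -1.94334287e-01  1.08612224e+00
 -1.00249565e-04  1.24378806e+00]
[([252.7, 109.4], 0.94, [338.2, 351.8, 0.0]), ([283.0, 189.2], 0.66, [415.1, 319.0, 0.0]), ([243.5, 266.4], 0.62, [449.5, 224.7, 0.0])]
[([284.2, 194.4], 0.87, [419.5, 316.6, 3.0]), ([242.2, 268.5], 0.72, [449.4, 223.2, 3.0]), ([251.1, 108.5], 0.59, [336.8, 351.5, 3.0]), ([425.5, 199.1], 0.5, [524.3, 419.7, 3.0])]
[([219.5, 249.4, 42.9, 47.9], 0.85), ([228.0, 85.2, 49.6, 51.1], 0.72)]
```

View pics/c.png

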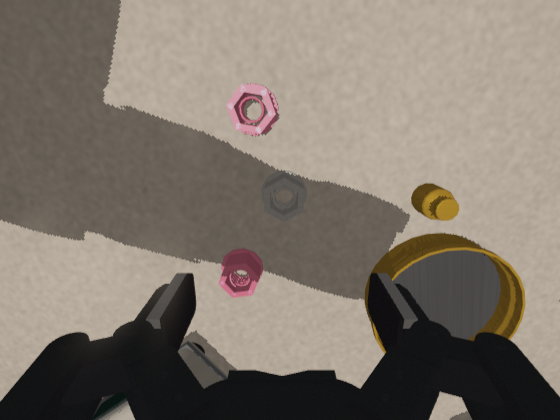

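The steel nut shows at (284,196), in the arm's shadow. The pink ones are at (252,109) and (242,272). I'll enlarge it to get the hexagon's angle.

```bash
cat >> h.py <<'E'
def hexpts(c,yaw,z,n=6,r=38/3**.5):
    return [np.array([c[0]+r*np.cos(yaw+np.pi/6+k*np.pi/3),c[1]+r*np.sin(yaw+np.pi/6+k*np.pi/3),z]) for k in range(6)]
def circ(c,r,z): return [np.array([c[0]+r*np.cos(a),c[1]+r*np.sin(a),z]) for a in np.linspace(0,2*np.pi,60,endpoint=False)]
def overlay(p,polys,box,f,name,eq=True):
    x0,y0,x1,y1=box
    im=cv2.resize(p["img"][y0:y1,x0:x1],None,fx=f,fy=f,interpolation=cv2.INTER_CUBIC)
    if eq: im=cv2.normalize(im,None,0,255,cv2.NORM_MINMAX)
    ims=[im.copy()]
    for P,col in polys:
        q=np.array([proj(p,X) for X in P]); q=((q-[x0,y0]+0.5)*f-0.5)
        cv2.polylines(im,[np.round(q).astype(int)],True,col,1)
    ims.append(im); cv2.imwrite(name,np.hstack(ims))
E
python3 - <<'E'
from h import *
p=env.read_camera("wrist")
c=(418.5,316.5);y=2.383-np.pi/6
overlay(p,[(hexpts(c,y,30),(0,255,0)),(hexpts(c,y,4),(0,255,255)),(circ(c,23,0),(0,0,255)),(circ(c,9.2,30),(255,0,0))],(254,166,314,226),6,"pics/d.png")
E
```

```text
(no output)
```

View pics/d.png

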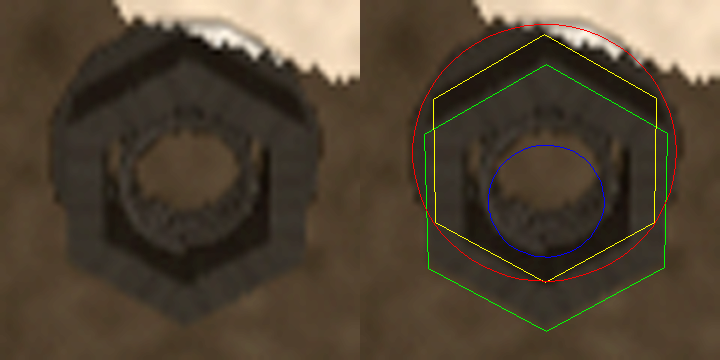

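```bash
python3 - <<'E'
from h import *
print(rel((418.1,316.9,40),2.383));print(rel((418.1,316.9,7),2.383))
p=env.read_camera("wrist"); o=env.get_obs(); print(proj(p,o["ee_pos"]),p["cx"])
E
```

```text
([5.4, 2.7, 125.0], [0.03, 0.01, -0.21])
([5.5, 2.6, 158.0], [0.03, 0.01, -0.21])
(np.float64(281.8403304365771), np.float64(275.43999024577147)) 281.4519145870204
```

Request:
jog_arm(rows=[[[5.4,2.7,90,0,0,0,0],[5.4,2.7,90,0,0,0,0],[5.4,2.7,90,0,0,0,0],[5.4,2.7,90,0,0,0,0],[5.4,2.7,90,0,0,0,0]]])

```text
time_s: 4.42
ee_pos: [418.5, 317.7, 76.0]
orientation: [3.141, 0.0, 2.38]
force: [0.9, 1.0, 0.5]
width: 84.9
```

```bash
python3 - <<'E'
from h import *
p=env.read_camera("wrist");o=env.get_obs();print(o["ee_pos"],o["orientation"])
cv2.imwrite("pics/e0.png",p["img"])
c=(418.1,316.9);y=2.383-np.pi/6
overlay(p,[(hexpts(c,y,30),(0,255,0)),(hexpts(c,y,4),(0,255,255)),(circ(c,23,0),(0,0,255))],(230,175,330,275),4,"pics/e.png")
E
```

```text
[419.06870068 318.03750154  76.61537848] [3.13950968e+00 7.09867775e-04 2.38035859e+00]
```

View pics/e.png

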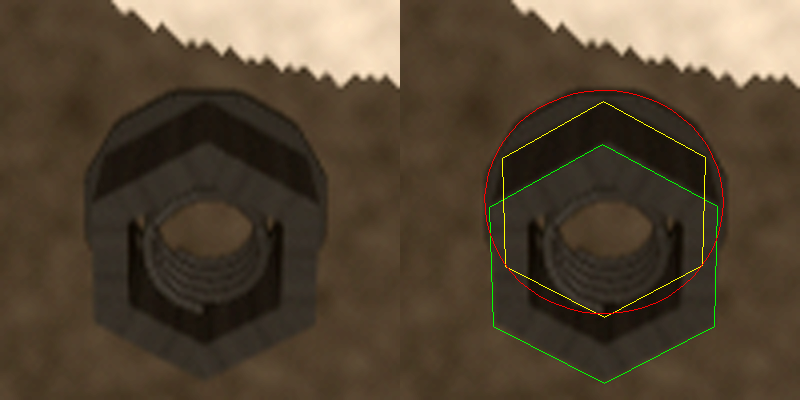

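Request:
jog_arm(rows=[[[0,-1,35,0,0,0,0],[0,-1,60,0,0,0,0],[0,-1,68.5,0,0,0,0],[0,-1,68.5,0,0,0,0],[0,-1,68.5,0,0,0,0],[0,-1,68.5,0,0,0,0]]])

```text
time_s: 4.97
ee_pos: [418.5, 317.7, 8.0]
orientation: [3.139, 0.001, 2.381]
force: [1.0, -1.2, 0.2]
width: 85.7
```

```bash
python3 - <<'E'
from h import *
p=env.read_camera("wrist");o=env.get_obs();print(o["ee_pos"],o["orientation"])
cv2.imwrite("pics/f.png",p["img"])
E
```

```text
[418.38329737 317.62542927   7.82002462] [3.13915490e+00 8.05934246e-04 2.38075149e+00]
```

View pics/f.png

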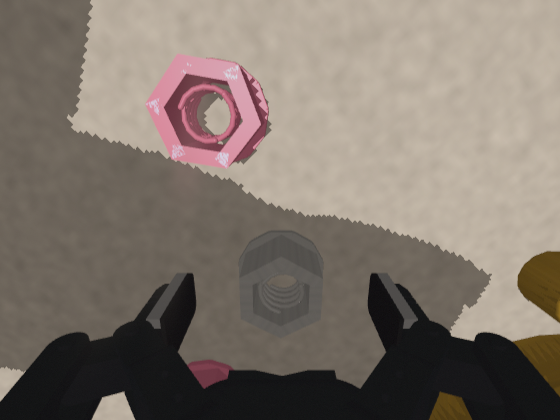

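The steel nut (centre about (281,295)) stands between the open jaws, with both pinks clear. I'll close the gripper.

Request:
jog_arm(rows=[[[0,0,0,0,0,0,255],[0,0,0,0,0,0,255],[0,0,0,0,0,0,255],[0,0,0,0,0,0,255],[0,0,0,0,0,0,255],[0,0,0,0,0,0,255],[0,0,0,0,0,0,255],[0,0,0,0,0,0,255]]])

```text
time_s: 5.68
ee_pos: [417.4, 317.1, 6.6]
orientation: [3.141, 0.0, 2.381]
force: [-2.1, -0.5, 8.2]
width: 36.8
```

```bash
python3 - <<'E'
from h import *
p=env.read_camera("wrist");o=env.get_obs();print(o["ee_pos"],o["orientation"],o["width"],o["force"])
cv2.imwrite("pics/g.png",p["img"])
c=o["ee_pos"][:2]
for y in [o["orientation"][2]-np.pi/6]:
  overlay(p,[(hexpts(c,y,30),(0,255,0)),(hexpts(c,y,4),(0,255,255)),(circ(c,23,0),(0,0,255))],(220,215,345,355),3,"pics/g2.png")
E
```

```text
[417.41977206 317.13345178   6.63429905] [3.14110325e+00 1.87922343e-04 2.38070663e+00] 36.85682790363692 [-2.0726193  -1.57722868  9.55429012]
```

View pics/g2.png

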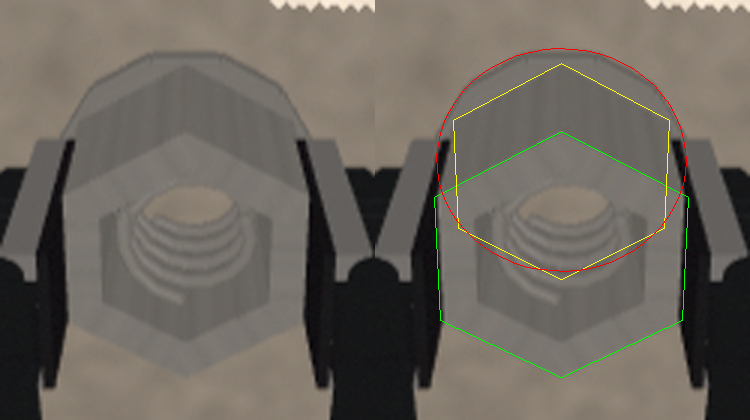

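```bash
python3 - <<'E'
from h import *
print(rel((418,317,110),2.381));print(rel((587,67,305),1.8))
E
```

```text
([-0.5, 0.4, -103.4], [0.03, 0.01, -0.02])
([-295.4, -64.1, -298.3], [0.03, 0.0, 33.27])
```

Request:
jog_arm(rows=[[[0,0,-20,0,0,0,255],[0,0,-60,0,0,0,255],[0,0,-100,0,0,0,255],[0,0,-140,0,0,0,255],[-295,-64,-299,0,0,33,255],[-295,-64,-299,0,0,33,255],[-295,-64,-299,0,0,33,255],[-295,-64,-299,0,0,33,255],[-295,-64,-299,0,0,33,255],[-295,-64,-299,0,0,33,255],[-295,-64,-299,0,0,33,255],[-295,-64,-299,0,0,33,255]]])

```text
time_s: 6.73
ee_pos: [583.3, 71.3, 302.5]
orientation: [-3.141, -0.0, 1.805]
force: [0.5, 1.0, -1.1]
width: 37.1
```

Request:
jog_arm(rows=[[[-45,-10,-25,0,0,0,255]]])

```text
time_s: 6.82
ee_pos: [585.5, 35.0, 321.0]
orientation: [-3.141, -0.001, 1.805]
force: [1.8, -0.6, -1.9]
width: 36.8
```

```bash
python3 - <<'E'
from h import *
print(rel((587,67,305),1.8))
p=env.read_camera("wrist");cv2.imwrite("pics/i.png",p["img"])
E
```

```text
([30.8, 8.9, 16.0], [-0.04, -0.03, 0.29])
```

View pics/i.png

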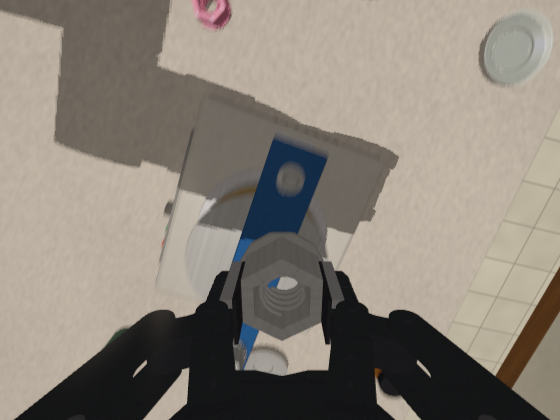

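The bare stud shows at (290,180), unobstructed, with the held nut at (283,290). I'll move back over it, settle, and measure.

Request:
jog_arm(rows=[[[31,9,16,0,0,0,255],[31,9,16,0,0,0,255],[31,9,16,0,0,0,255],[31,9,16,0,0,0,255]]])

```text
time_s: 7.2
ee_pos: [584.8, 68.8, 305.2]
orientation: [-3.141, -0.0, 1.806]
force: [-0.1, -0.7, -1.1]
width: 36.6
```

```bash
python3 - <<'E'
from h import *
p=env.read_camera("wrist");cv2.imwrite("pics/j0.png",p["img"])
o=env.get_obs();print(o["ee_pos"],o["orientation"])
r=lambda x:np.round(x,1).tolist()
for q,z in [("stud_tip",209),("thread_top",202),("seat",190)]:
  print(q,[(r(x["uv"]),round(x["conf"],2),r(at_z(p,x["uv"],z))) for x in env.spot_point(p,q)])
c=(587,67)
u=np.round(proj(p,(587,67,205))).astype(int); print(u)
overlay(p,[(circ(c,12,202),(0,255,0)),(circ(c,8,205),(0,255,255)),(circ(c,5,209),(0,0,255)),(circ(c,12,190),(255,0,0))],(u[0]-35,u[1]-35,u[0]+35,u[1]+35),5,"pics/j.png")
E
```

```text
[584.85177044  68.64403226 305.43761862] [-3.14135897e+00  1.12852541e-04  1.80524765e+00]
stud_tip []
thread_top [([285.2, 219.4], 0.84, [588.6, 65.1, 202.0])]
seat [([281.2, 213.5], 0.81, [585.0, 65.6, 190.0])]
[284 218]
```

View pics/j.png

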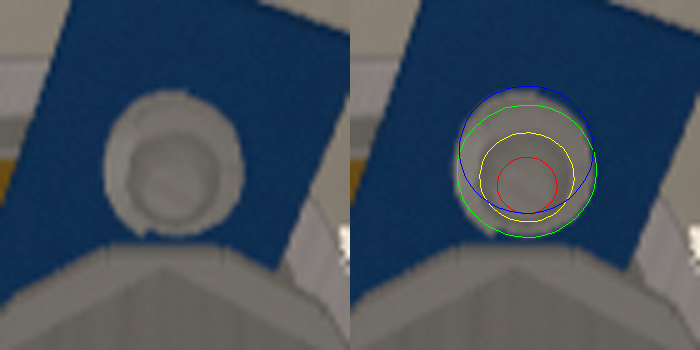

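```bash
python3 - <<'E'
from h import *
print(rel((586.4,66.9,220),1.805))
E
```

```text
([-1.9, 0.9, 85.6], [0.02, 0.01, -0.02])
```

Request:
jog_arm(rows=[[[-1.9,0.9,40,0,0,0,255],[-1.9,0.9,70,0,0,0,255],[-1.9,0.9,85,0,0,0,255],[-1.9,0.9,85,0,0,0,255],[-1.9,0.9,85,0,0,0,255],[-1.9,0.9,85,0,0,0,255]]])

```text
time_s: 7.9
ee_pos: [587.0, 66.9, 221.8]
orientation: [3.14, 0.001, 1.805]
force: [-0.1, 0.6, -1.3]
width: 36.5
```

```bash
python3 - <<'E'
from h import *
for k in range(3):
  s=env.read_camera("scene"); o=env.get_obs();print(o["ee_pos"],o["force"],o["torque"])
cv2.imwrite("pics/k.png",cv2.resize(s["img"][150:270,190:350],None,fx=5,fy=5,interpolation=cv2.INTER_CUBIC))
p=env.read_camera("wrist");cv2.imwrite("pics/k2.png",p["img"])
E
```

```text
[587.14369382  66.94829988 221.94333319] [ 0.34554185 -0.15925801 -1.84895065] [-0.02497096 -0.01920724  0.0002001 ]
[587.12497732  66.9683503  221.83542266] [-0.5657404  -0.32495776 -1.54856667] [ 0.00745339  0.01963471 -0.04926675]
[587.01798763  67.003037   221.61476579] [-0.84060572 -0.54975159 -2.07082493] [ 0.01690418 -0.05385826  0.08984197]
```

View pics/k.png

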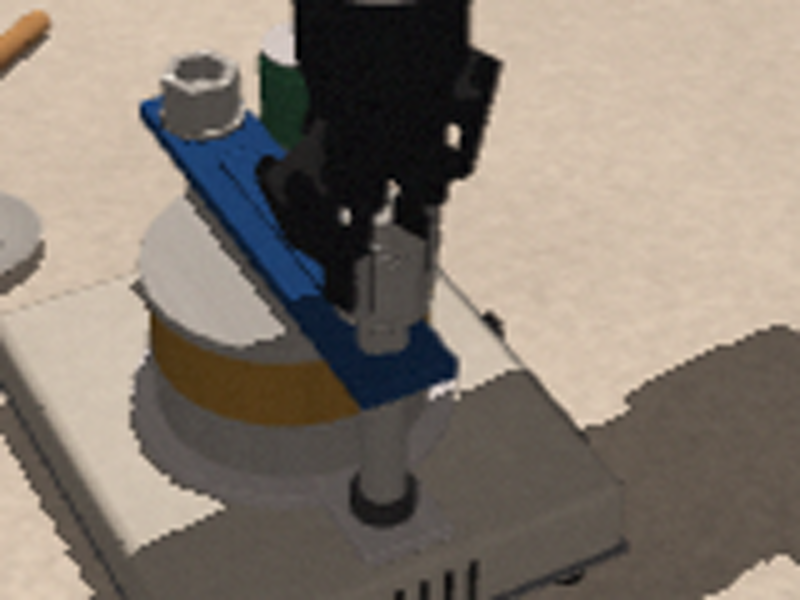

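View pics/k2.png

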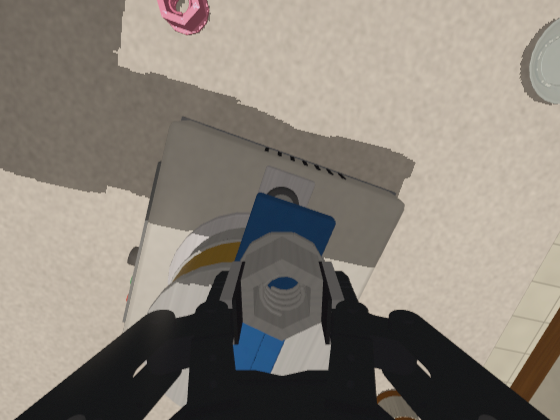

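Request:
jog_arm(rows=[[[-0.1,-0.6,3,0,0,0,255],[-0.1,-0.6,5,0,0,0,255],[-0.1,-0.6,7,0,0,0,255],[-0.1,-0.6,9,0,0,0,255],[-0.1,-0.6,10,0,0,0,255],[-0.1,-0.6,10,0,0,0,255]]])

```text
time_s: 8.6
ee_pos: [585.7, 66.8, 210.0]
orientation: [-3.141, -0.0, 1.805]
force: [-0.4, -0.6, -1.5]
width: 37.2
```

```bash
cat >> h.py <<'E'
def rd(n=3):
    import time
    L=[]
    for k in range(n):
        env.read_camera("top");L.append(env.get_obs())
    f=lambda k:np.round(np.mean([o[k] for o in L],0),2).tolist()
    print("t",L[-1]["time_s"],"pos",f("ee_pos"),"yaw",round(L[-1]["orientation"][2],4),"tilt",np.round([abs(L[-1]["orientation"][0])-np.pi,L[-1]["orientation"][1]],4),"F",f("force"),"T",f("torque"),"w",f("width"),"j6",round(L[-1]["joint_pos"][5],3))
E
python3 -c "
from h import *
rd(2)
p=env.read_camera('wrist');cv2.imwrite('pics/l.png',cv2.resize(p['img'][225:345,225:345],None,fx=5,fy=5))"
```

```text
t 8.7 pos [585.79, 66.79, 210.23] yaw 1.8048 tilt [-0.0001 -0.    ] F [0.35, -0.33, -1.57] T [-0.0, -0.0, -0.02] w 36.86 j6 1.312
```

View pics/l.png

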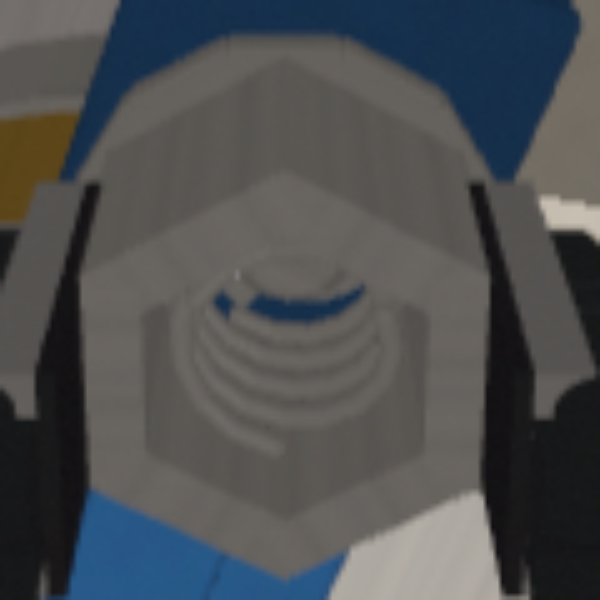

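```bash
python3 - <<'E'
from h import *
p=env.read_camera("wrist");c=(586.4,66.9);n=(585.9,66.8)
overlay(p,[(circ(c,5,209),(0,255,0)),(circ(c,8,205),(0,255,255)),(circ(n,9.2,206.5),(0,0,255)),(circ(n,9.2,203.6+24),(255,0,255)),(hexpts(n,1.805-np.pi/6,203.6+30),(255,255,0))],(235,235,335,345),4,"pics/m.png",False)
E
```

```text
(no output)
```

View pics/m.png

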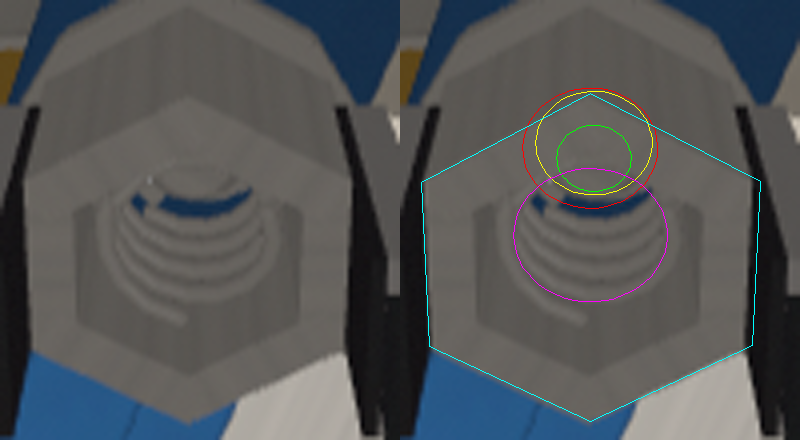

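Request:
jog_arm(rows=[[[0.1,0.5,1,0,0,0,255],[0.1,0.5,2,0,0,0,255],[0.1,0.5,3,0,0,0,255],[0.1,0.5,4,0,0,0,255],[0.1,0.5,4,0,0,0,255]]])

```text
time_s: 9.22
ee_pos: [586.2, 67.0, 206.0]
orientation: [-3.141, -0.0, 1.805]
force: [0.7, 1.1, -1.7]
width: 37.1
```

```bash
python3 -c "
from h import *
rd(2)"
```

```text
t 9.3167 pos [586.24, 67.01, 206.21] yaw 1.8048 tilt [-0.0001 -0.    ] F [0.23, -0.34, -1.79] T [0.02, -0.01, 0.02] w 36.89 j6 1.313
```

Request:
jog_arm(rows=[[[0,0,0.5,0,0,0,255],[0,0,1,0,0,0,255],[0,0,1.5,0,0,0,255],[0,0,1.5,0,0,0,255]]])

```text
time_s: 9.65
ee_pos: [586.4, 67.0, 205.0]
orientation: [3.141, 0.0, 1.805]
force: [-0.1, 0.7, 2.1]
width: 36.9
```

Request:
jog_arm(rows=[[[0,0,0.4,0,0,0,255],[0,0,0.8,0,0,0,255],[0,0,0.8,0,0,0,255]]])

```text
time_s: 9.9
ee_pos: [586.5, 67.0, 204.6]
orientation: [3.141, 0.0, 1.805]
force: [-0.8, -0.1, 7.3]
width: 37.0
```

Request:
jog_arm(rows=[[[0,0,0.4,0,0,0,255],[0,0,0.8,0,0,0,255],[0,0,0.8,0,0,0,255]]])

```text
time_s: 10.15
ee_pos: [586.6, 67.0, 204.4]
orientation: [3.14, 0.0, 1.805]
force: [-3.0, -0.3, 13.3]
width: 36.8
```

Request:
jog_arm(rows=[[[0,0,-0.5,0,0,-3,255],[0,0,-0.8,0,0,-6,255],[0,0,-1,0,0,-9,255],[0,0,-1,0,0,-9,255]]])

```text
time_s: 10.48
ee_pos: [586.0, 67.1, 204.4]
orientation: [-3.141, -0.0, 1.964]
force: [-3.7, 0.9, 3.7]
width: 37.1
```

```bash
python3 -c "
from h import *
rd(2)"
```

```text
t 10.5833 pos [586.08, 67.05, 204.31] yaw 1.9601 tilt [-0.0001 -0.0001] F [-3.41, 0.2, 4.26] T [0.11, 0.68, -0.04] w 37.07 j6 1.157
```

Request:
jog_arm(rows=[[[0,0,-0.1,0,0,-4,255],[0,0,-0.2,0,0,-8,255],[0,0,-0.3,0,0,-12,255],[0,0,-0.3,0,0,-12,255]]])

```text
time_s: 10.92
ee_pos: [586.4, 66.9, 204.2]
orientation: [-3.141, -0.0, 2.173]
force: [0.1, -0.3, -0.8]
width: 36.9
```

```bash
python3 -c "
from h import *
rd(2)"
```

```text
t 11.0167 pos [586.34, 66.96, 204.25] yaw 2.1678 tilt [-0.0002 -0.0001] F [-0.47, 0.44, -1.95] T [-0.01, 0.01, 0.01] w 36.96 j6 0.949
```

Request:
jog_arm(rows=[[[0,0,0.5,0,0,0,255],[0,0,1,0,0,0,255],[0,0,1.5,0,0,0,255],[0,0,1.5,0,0,0,255]]])

```text
time_s: 11.35
ee_pos: [586.2, 67.0, 202.8]
orientation: [-3.141, -0.0, 2.171]
force: [-0.0, -0.1, -1.9]
width: 36.9
```

```bash
python3 -c "
from h import *
rd(2)"
```

```text
t 11.45 pos [586.24, 67.0, 202.93] yaw 2.1708 tilt [-0.0001 -0.    ] F [-0.2, 0.46, -1.07] T [-0.01, -0.0, -0.0] w 37.01 j6 0.946
```

Request:
jog_arm(rows=[[[0,0,0.7,0,0,0,255],[0,0,1.4,0,0,0,255],[0,0,2,0,0,0,255],[0,0,2,0,0,0,255]]])

```text
time_s: 11.78
ee_pos: [586.3, 67.0, 201.4]
orientation: [3.141, 0.0, 2.171]
force: [-0.9, 0.2, 2.9]
width: 36.8
```

Request:
jog_arm(rows=[[[0,0,0.4,0,0,0,255],[0,0,0.8,0,0,0,255],[0,0,0.8,0,0,0,255]]])

```text
time_s: 12.03
ee_pos: [586.4, 67.0, 201.3]
orientation: [3.14, 0.001, 2.171]
force: [-4.0, 0.0, 11.8]
width: 36.9
```

Request:
jog_arm(rows=[[[0,0,0.4,0,0,0,255],[0,0,0.8,0,0,0,255],[0,0,0.8,0,0,0,255]]])

```text
time_s: 12.28
ee_pos: [586.4, 67.0, 201.1]
orientation: [3.14, 0.001, 2.171]
force: [-7.2, 0.2, 20.5]
width: 36.8
```

Request:
jog_arm(rows=[[[0,0,-1.8,0,0,0,255],[0,0,-1.8,0,0,0,255],[0,0,-1.8,0,0,0,100],[0,0,-1.8,0,0,0,100],[0,0,-1.8,0,0,0,100],[0,0,-1.8,0,0,0,100],[0,0,-1.8,0,0,0,100]]])

```text
time_s: 12.87
ee_pos: [586.3, 67.0, 201.1]
orientation: [-3.141, -0.0, 2.171]
force: [1.5, 0.2, -0.0]
width: 51.9
```

```bash
python3 -c "
from h import *
rd(2)
o=env.get_obs()
p=env.read_camera('wrist');y=o['orientation'][2]-np.pi/6
polys=[]
c=(586.3,67)
for z0 in [194.8]:
  polys+=[(hexpts(c,y,z0+30),(0,255,0)),(circ(c,23,z0),(0,0,255)),(hexpts(c,y,z0+4),(0,255,255))]
overlay(p,polys,(225,225,345,355),3,'pics/n.png',False)
s=env.read_camera('scene');cv2.imwrite('pics/n2.png',cv2.resize(s['img'][180:240,230:310],None,fx=8,fy=8,interpolation=cv2.INTER_CUBIC))"
```

```text
t 12.9667 pos [586.3, 66.98, 201.13] yaw 2.1713 tilt [-0.0001 -0.    ] F [0.01, -0.15, 0.05] T [-0.01, 0.0, 0.02] w 51.67 j6 0.946
```

View pics/n.png

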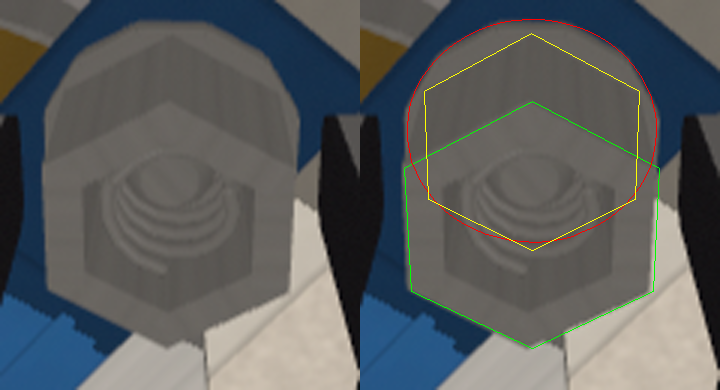

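View pics/n2.png

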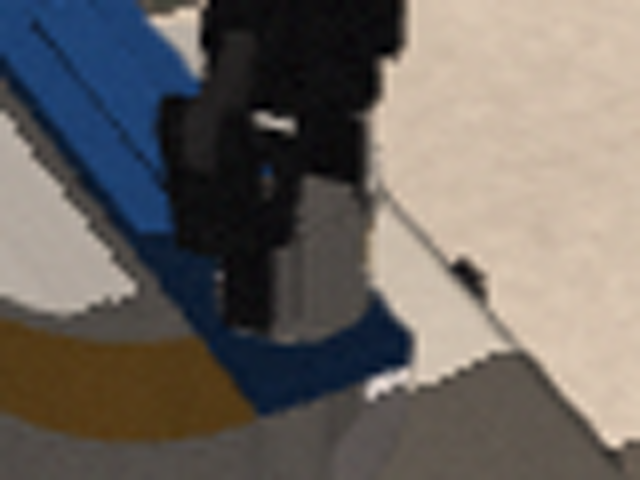

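Request:
jog_arm(rows=[[[0,0,0,0,0,0,255],[0,0,0,0,0,0,255],[0,0,0,0,0,0,255],[0,0,0,0,0,0,255],[0,0,0.5,0,0,0,255],[0,0,0.5,0,0,0,255]]])

```text
time_s: 13.57
ee_pos: [586.4, 67.0, 201.4]
orientation: [3.141, 0.001, 2.171]
force: [-1.9, 1.1, 9.3]
width: 36.9
```

```bash
python3 -c "
from h import *
rd(2)"
```

```text
t 13.6667 pos [586.44, 67.01, 201.39] yaw 2.1713 tilt [-0.0008  0.0006] F [-2.56, 0.35, 9.77] T [0.03, 0.44, -0.01] w 36.82 j6 0.946
```

Request:
jog_arm(rows=[[[0,0,-0.4,0,0,-5,255],[0,0,-0.6,0,0,-10,255],[0,0,-0.8,0,0,-15,255],[0,0,-1,0,0,-20,255],[0,0,-1,0,0,-20,255]]])

```text
time_s: 14.08
ee_pos: [586.4, 66.7, 202.2]
orientation: [-3.141, 0.001, 2.526]
force: [-1.3, -1.5, 7.2]
width: 37.2
```

```bash
python3 -c "
from h import *
rd(2)"
```

```text
t 14.1833 pos [586.41, 66.75, 202.24] yaw 2.5206 tilt [-0.     0.001] F [-1.58, -1.67, 7.71] T [-0.31, 0.33, 0.03] w 36.92 j6 0.597
```

Request:
jog_arm(rows=[[[0,0,-0.3,0,0,-6,255],[0,0,-0.55,0,0,-12,255],[0,0,-0.8,0,0,-18,255],[0,0,-1.05,0,0,-24,255],[0,0,-1.3,0,0,-30,255],[0,0,-1.6,0,0,-36,255],[0,0,-1.6,0,0,-36,255]]])

```text
time_s: 14.77
ee_pos: [586.4, 66.6, 203.7]
orientation: [-3.141, 0.001, -3.128]
force: [-0.3, -1.8, 5.8]
width: 37.2
```

```bash
python3 -c "
from h import *
rd(2)"
```

```text
t 14.8667 pos [586.38, 66.71, 203.71] yaw -3.1342 tilt [-0.0006  0.0006] F [-1.31, -2.08, 6.74] T [-0.4, 0.26, 0.0] w 36.97 j6 -0.032
```

Request:
jog_arm(rows=[[[0,0,-0.3,0,0,-6,255],[0,0,-0.55,0,0,-12,255],[0,0,-0.8,0,0,-18,255],[0,0,-1.05,0,0,-24,255],[0,0,-1.3,0,0,-30,255],[0,0,-1.3,0,0,-30,255]]])

```text
time_s: 15.37
ee_pos: [586.4, 66.7, 204.8]
orientation: [-3.141, 0.0, -2.606]
force: [0.1, -1.7, 4.1]
width: 37.0
```

```bash
python3 -c "
from h import *
rd(2)"
```

```text
t 15.4667 pos [586.41, 66.81, 204.79] yaw -2.6146 tilt [-0.0006  0.0002] F [-0.22, -2.35, 5.12] T [-0.51, 0.1, -0.01] w 36.77 j6 -0.551
```

Request:
jog_arm(rows=[[[0,0,-0.1,0,0,-4,255],[0,0,-0.3,0,0,-8,255],[0,0,-0.3,0,0,-8,255]]])

```text
time_s: 15.72
ee_pos: [586.3, 66.8, 205.0]
orientation: [-3.141, -0.0, -2.472]
force: [-1.0, -3.1, 3.6]
width: 37.0
```

```bash
python3 -c "
from h import *
rd(2)"
```

```text
t 15.8167 pos [586.31, 66.81, 204.94] yaw -2.4758 tilt [-0.0004 -0.0002] F [-1.09, -3.57, 4.16] T [-0.78, 0.16, -0.0] w 36.8 j6 -0.69
```

Request:
jog_arm(rows=[[[0,0,-0.1,0,0,-3,255],[0,0,-0.2,0,0,-6,255],[0,0,-0.2,0,0,-6,255]]])

```text
time_s: 16.07
ee_pos: [586.0, 66.8, 205.0]
orientation: [3.141, -0.001, -2.368]
force: [-2.4, -4.0, 2.5]
width: 37.0
```

Request:
jog_arm(rows=[[[0,0,-0.1,0,0,-3,255],[0,0,-0.1,0,0,-6,255],[0,0,-0.1,0,0,-6,255]]])

```text
time_s: 16.32
ee_pos: [586.0, 66.6, 205.0]
orientation: [3.141, -0.001, -2.263]
force: [-2.0, -3.9, 1.9]
width: 37.1
```

Request:
jog_arm(rows=[[[0,0,0,0,0,-3,255],[0,0,0,0,0,-6,255],[0,0,0,0,0,-6,255]]])

```text
time_s: 16.57
ee_pos: [586.2, 66.6, 204.9]
orientation: [-3.142, -0.001, -2.159]
force: [0.3, -5.8, -1.3]
width: 37.2
```

```bash
python3 -c "
from h import *
rd(2)"
```

```text
t 16.6667 pos [586.36, 66.71, 204.84] yaw -2.1614 tilt [-0.0001 -0.0006] F [1.14, -5.38, -1.72] T [-1.05, -0.22, 0.01] w 36.92 j6 -1.005
```

Request:
jog_arm(rows=[[[0,0,0.2,0,0,-4,255],[0,0,0.3,0,0,-8,255],[0,0,0.3,0,0,-8,255]]])

```text
time_s: 16.92
ee_pos: [586.2, 66.8, 204.5]
orientation: [3.141, -0.001, -2.017]
force: [1.4, -4.4, -1.7]
width: 37.1
```

```bash
python3 -c "
from h import *
rd(2)"
```

```text
t 17.0167 pos [586.29, 66.8, 204.55] yaw -2.0209 tilt [-0.0002 -0.0006] F [1.19, -4.87, -1.77] T [-1.08, -0.17, 0.01] w 36.88 j6 -1.145
```

Request:
jog_arm(rows=[[[0.5,-0.2,0.5,0,0,0,255],[0.5,-0.2,1.2,0,0,0,255],[0.5,-0.2,1.8,0,0,0,255],[0.5,-0.2,1.8,0,0,0,255]]])

```text
time_s: 17.35
ee_pos: [586.3, 66.6, 202.9]
orientation: [3.141, 0.0, -2.018]
force: [1.2, -1.3, -1.2]
width: 36.8
```

```bash
python3 -c "
from h import *
rd(2)"
```

```text
t 17.45 pos [586.26, 66.58, 202.99] yaw -2.0179 tilt [-0.0002  0.0002] F [1.4, -1.91, -2.26] T [-0.34, -0.34, -0.03] w 36.86 j6 -1.149
```

Dropped past the edge. I'll continue down to the resting point.

Request:
jog_arm(rows=[[[0,0,0.5,0,0,0,255],[0,0,1,0,0,0,255],[0,0,1.5,0,0,0,255],[0,0,1.5,0,0,0,255]]])

```text
time_s: 17.78
ee_pos: [586.3, 66.5, 201.8]
orientation: [-3.141, 0.0, -2.017]
force: [1.2, -1.3, 1.5]
width: 37.0
```

Request:
jog_arm(rows=[[[0,0,0.4,0,0,0,255],[0,0,0.4,0,0,0,255]]])

```text
time_s: 17.95
ee_pos: [586.3, 66.5, 201.6]
orientation: [-3.141, 0.0, -2.017]
force: [-1.0, -0.9, 5.1]
width: 36.9
```

```bash
python3 -c "
from h import *
rd(2)"
```

```text
t 18.05 pos [586.3, 66.51, 201.64] yaw -2.0175 tilt [-0.0006  0.0004] F [0.29, -0.81, 5.87] T [-0.25, 0.06, 0.02] w 37.15 j6 -1.149
```

Request:
jog_arm(rows=[[[0,0,0.2,0,0,5,255],[0,0,0.4,0,0,10,255],[0,0,0.6,0,0,15,255],[0,0,0.8,0,0,20,255],[0,0,0.8,0,0,20,255]]])

```text
time_s: 18.47
ee_pos: [586.6, 66.5, 200.8]
orientation: [-3.141, 0.001, -2.371]
force: [1.3, -0.8, 4.6]
width: 37.1
```

```bash
python3 -c "
from h import *
rd(2)"
```

```text
t 18.5667 pos [586.57, 66.47, 200.79] yaw -2.3635 tilt [-0.0007  0.0007] F [1.78, -1.44, 4.52] T [-0.26, -0.41, 0.0] w 36.71 j6 -0.803
```

Request:
jog_arm(rows=[[[0,0,0.2,0,0,6,255],[0,0,0.45,0,0,12,255],[0,0,0.7,0,0,18,255],[0,0,0.95,0,0,24,255],[0,0,1.2,0,0,30,255],[0,0,1.45,0,0,36,255],[0,0,1.45,0,0,36,255]]])

```text
time_s: 19.15
ee_pos: [586.5, 66.6, 199.2]
orientation: [3.141, 0.001, -2.997]
force: [1.4, -0.2, 6.2]
width: 37.0
```

```bash
python3 -c "
from h import *
rd(2)"
```

```text
t 19.25 pos [586.42, 66.53, 199.21] yaw -2.9894 tilt [-0.      0.0005] F [1.14, -0.56, 5.23] T [-0.11, -0.34, 0.02] w 36.79 j6 -0.177
```

Request:
jog_arm(rows=[[[0,0,0.2,0,0,6,255],[0,0,0.45,0,0,12,255],[0,0,0.7,0,0,18,255],[0,0,0.95,0,0,24,255],[0,0,1.2,0,0,30,255],[0,0,1.45,0,0,36,255],[0,0,1.45,0,0,36,255]]])

```text
time_s: 19.83
ee_pos: [586.3, 66.6, 197.7]
orientation: [3.141, 0.0, 2.66]
force: [0.9, 0.1, 6.3]
width: 37.0
```

```bash
python3 -c "
from h import *
rd(2)"
```

```text
t 19.9333 pos [586.23, 66.61, 197.64] yaw 2.6675 tilt [-0.0003 -0.    ] F [0.6, 1.06, 4.92] T [0.17, -0.16, -0.03] w 36.83 j6 0.449
```

Request:
jog_arm(rows=[[[0,0,0.2,0,0,6,255],[0,0,0.45,0,0,12,255],[0,0,0.7,0,0,18,255],[0,0,0.9,0,0,24,255],[0,0,0.9,0,0,24,255]]])

```text
time_s: 20.35
ee_pos: [586.3, 66.1, 197.0]
orientation: [-3.142, 0.001, 2.242]
force: [-0.2, -1.6, 8.1]
width: 37.0
```

```bash
python3 -c "
from h import *
rd(2)"
```

```text
t 20.45 pos [586.31, 66.21, 196.99] yaw 2.2485 tilt [-0.      0.0007] F [0.54, -1.04, 8.23] T [-0.34, 0.1, 0.03] w 36.84 j6 0.868
```

Request:
jog_arm(rows=[[[0,0,0,0,0,4,255],[0,0,0,0,0,8,255],[0,0,0,0,0,8,255]]])

```text
time_s: 20.7
ee_pos: [586.3, 66.0, 197.0]
orientation: [-3.141, 0.001, 2.105]
force: [-0.1, -2.1, 6.8]
width: 37.4
```

```bash
python3 -c "
from h import *
rd(2)"
```

```text
t 20.8 pos [586.3, 66.06, 196.99] yaw 2.1088 tilt [-0.      0.0009] F [-0.52, -2.66, 7.74] T [-0.53, 0.16, -0.01] w 36.97 j6 1.007
```

Request:
jog_arm(rows=[[[0,0,0,0,0,3,255],[0,0,0,0,0,5,255],[0,0,0,0,0,5,255]]])

```text
time_s: 21.05
ee_pos: [586.4, 66.1, 196.9]
orientation: [3.142, 0.001, 2.02]
force: [1.8, -1.7, 8.6]
width: 36.9
```

```bash
python3 -c "
from h import *
rd(2)"
```

```text
t 21.15 pos [586.36, 66.13, 196.95] yaw 2.0218 tilt [-0.0001  0.0008] F [0.45, -2.11, 7.27] T [-0.49, 0.11, 0.0] w 36.98 j6 1.094
```

Request:
jog_arm(rows=[[[0,0,0,0,0,2,255],[0,0,0,0,0,4,255],[0,0,0,0,0,4,255]]])

```text
time_s: 21.4
ee_pos: [586.4, 66.2, 196.9]
orientation: [3.141, 0.001, 1.95]
force: [3.2, -1.4, 7.3]
width: 36.9
```

```bash
python3 -c "
from h import *
rd(2)"
```

```text
t 21.5 pos [586.39, 66.28, 196.89] yaw 1.9522 tilt [-0.0002  0.0006] F [2.51, -1.36, 6.71] T [-0.33, 0.16, 0.14] w 37.23 j6 1.164
```

Request:
jog_arm(rows=[[[0,0,0,0,0,2,255],[0,0,0,0,0,2,255]]])

```text
time_s: 21.67
ee_pos: [586.4, 66.3, 196.9]
orientation: [3.141, 0.001, 1.916]
force: [2.3, -1.6, 6.4]
width: 36.8
```

```bash
python3 -c "
from h import *
rd(3)"
```

```text
t 21.8167 pos [586.44, 66.29, 196.88] yaw 1.9176 tilt [-0.0004  0.0006] F [3.02, -1.57, 7.06] T [-0.28, 0.14, 0.27] w 36.79 j6 1.199
```

Request:
jog_arm(rows=[[[0,0,-0.6,0,0,0,255],[0,0,-0.6,0,0,0,60],[0,0,-0.6,0,0,0,0],[0,0,-0.6,0,0,0,0],[0,0,-0.6,0,0,0,0],[0,0,-0.6,0,0,0,0],[0,0,-0.6,0,0,0,0],[0,0,-0.6,0,0,0,0]]])

```text
time_s: 22.48
ee_pos: [586.2, 66.5, 197.2]
orientation: [-3.142, -0.0, 1.91]
force: [-0.9, 0.3, -0.2]
width: 85.4
```

```bash
python3 -c "
from h import *
rd(2)
o=env.get_obs()
p=env.read_camera('wrist');y=1.918-np.pi/6
c=(586.4,66.6);z0=190
polys=[(hexpts(c,y,z0+30),(0,255,0)),(circ(c,23,z0),(0,0,255)),(hexpts(c,y,z0+4),(0,255,255))]
overlay(p,polys,(225,225,345,355),3,'pics/q.png',False)"
```

```text
t 22.5833 pos [586.24, 66.46, 197.21] yaw 1.9097 tilt [-0. -0.] F [0.31, -0.04, 0.14] T [0.01, 0.01, -0.0] w 85.39 j6 1.207
```

View pics/q.png

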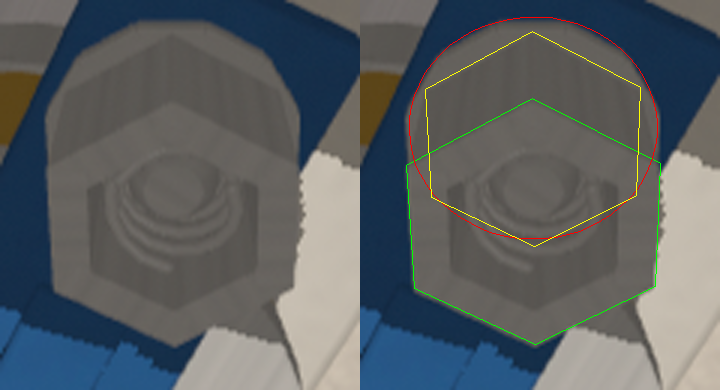

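Request:
jog_arm(rows=[[[0,0,-10,0,0,0,0],[0,0,-40,0,0,0,0],[0,0,-80,0,0,0,0],[0,0,-110,0,0,0,0],[0,0,-110,0,0,0,0],[0,0,-110,0,0,0,0],[0,0,-110,0,0,0,0]]])

```text
time_s: 23.22
ee_pos: [586.2, 66.5, 306.6]
orientation: [-3.141, -0.0, 1.91]
force: [0.5, -0.8, -0.5]
width: 85.8
```

```bash
python3 -c "
from h import *
rd(1)
p=env.read_camera('wrist')
c=(586.4,66.6);z0=190;y=1.918-np.pi/6
u=np.round(proj(p,(586,66,205))).astype(int)
overlay(p,[(hexpts(c,y,z0+30),(0,255,0)),(circ(c,23,z0),(0,0,255))],(u[0]-40,u[1]-40,u[0]+40,u[1]+40),5,'pics/r.png',False)
s=env.read_camera('scene');cv2.imwrite('pics/r2.png',cv2.resize(s['img'][150:260,190:320],None,fx=6,fy=6,interpolation=cv2.INTER_CUBIC))"
```

```text
t 23.2667 pos [585.95, 66.47, 306.23] yaw 1.9096 tilt [-0.0014 -0.0005] F [-0.19, 0.2, 0.31] T [-0.01, 0.01, 0.01] w 85.3 j6 1.207
```

View pics/r.png

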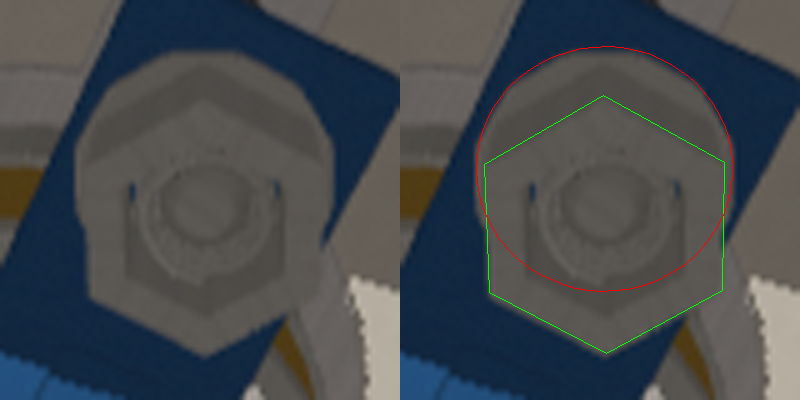

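View pics/r2.png

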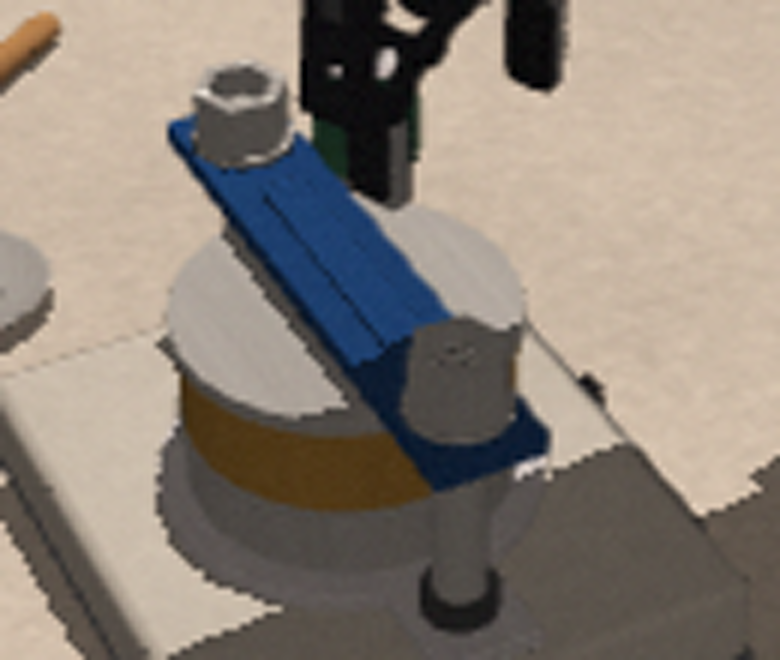

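The nut sits squarely on the bar with its flange flush, matching the seated overlay. The gripper is clear. Handing in.

```bash
python3 -c "
from rig import env
print(env.hand_in())"
```

```text
the job is handed in; nothing more can be done
None
```

The steel nut is on the bare stud, run down onto the blue bar and nipped up. I let go of it and handed the job in at about 23 s; no verdict came back.

- **Backing off:** I picked the grey nut between the two pink ones and set it on the stud. It passed a thread end early in the first back-off. I couldn't be sure it had been at the top of the thread end for long enough, so I let it settle, regripped it and backed off another third of a turn. This time it climbed steadily to the top under about 4–10 N and dropped in. The highest downward load I saw was about 22 N, during the first drop-in; the limit is 50 N.
- **Running down:** It took about 2.35 rad clockwise, which agrees with the given thread. I stopped at about 0.27 N·m with about 9 N downward. The clamping force was not measured directly: friction is unknown, so I infer it is inside the allowed band from the torque.
- **Last checks:** After release the wrist force was about 0. In the wrist view the nut matches the seated outline to within about 0.5 mm. The scene view shows it upright and flush on the bar, with the gripper about 110 mm higher.
- **What disagreed:** The scene and top cameras differed by about 10 mm in y, so I worked from the wrist camera. The highest point during backing off read about 8.5 mm above the bar, where 9 mm was expected. I did not re-measure the other bench items at the end; I felt no sign of touching any of them.

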